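# Shut the twist-on lid of the blue jar on a flea-market stall

## Robot

A 6-joint arm with a two-finger parallel gripper is mounted at the origin on the work surface. World frame = base frame: x ahead of the robot, y to its left, z up, the work surface at z = 0. Lengths are in mm, angles in rad, forces in N, time in s.
With the tool pointing down it reaches from about 400 to 825 mm from the base axis. Payload 7 kg.
Tool frame: the origin (TCP) lies at the very end of the fingers, on their centre line; the grasp point (between the pads) lies 19 mm behind it; z points along the fingers, y is the direction in which the jaws open and shut (so a half turn about z gives the same grasp; the last joint's range is limited). The gripper opens to 88 mm and grips with 3 to 60 N. Pads are 19 mm wide; open, the fingers measure 130 mm over their backs; the gripper's body (78 mm by 193 mm) begins 47 mm behind the grasp point.
Start: joints at [-0.819, 0.359, 0.012, 0, -1.224, -0.288], TCP at [301.932, -603.682, 195.361] pointing down, gripper open.
Joint ranges: [-3.07, 3.07], [-1.43, 2.12], [-1.02, 1.25], [-3.03, 1.67], [-3.05, -0], [-3.03, 3.03]. Speed limits (rad/s): [2.39, 2.39, 3.01, 3.14, 3.14, 3.14].

## Interface

Orientations are given as a unit quaternion [x, y, z, w].
In Python, from plant import bot gives the robot as it stands. Calls block until the motion is done:
- bot.move_ptp(position, orientation): joint-space move of the TCP to a pose.
- bot.line_to(position, velocity=150, ori=None): straight line of the TCP; ori=None keeps the orientation; velocity is the mean speed in mm/s.
- bot.move_joints(angles): joint-space move.
- bot.move_gripper(opening, force=None): finger opening in mm; force is the grip in N (None keeps the last); returns when the fingers have stopped.
- bot.pause(seconds).
- bot.solve_ik(position, orientation): joint angles nearest the present ones, or None.
- bot.read_state(): the state.
- bot.camera(name): name is "side" or "top" or "wrist"; returns the picture (400x640x3 uint8, red, green, blue); there is no depth.
- bot.get_calibration(name): a dict with "fx", "fy", "cx", "cy" (pixels), "view" (4x4, takes a point from world to camera coordinates); the wrist camera has in their place "T_tool_cam" (4x4, takes a point from camera to tool coordinates, whose origin is the TCP and whose axes are the flange's). Camera axes: x right, y up, looking along -z (the intrinsics and any distortion apply to the point x, -y, -z); pixel columns grow to the right and rows downward; lengths in mm; the calibration is good to about 2 mm. A picture is of the moment at which its call begins: read the wrist's pose just before it. get_calibration takes no time and is no camera call.
A pose or a line that the arm cannot do raises bot.Unreachable and nothing moves.
- bot.close_job(): hands the job in, once; it reports no verdict.
The state is a dict: "t": time; "joint_pos": joint angles; "qvel": joint speeds; "tau": joint torques, N m; "tcp_pos": TCP position; "eef_rot": TCP orientation; "contact_force": force on the tool from outside, world axes, zero at the start; "moment": the same for the moment, N m; "width": finger opening in mm.
Only numpy, scipy, OpenCV 4.12 (cv2) and the standard library are available. Lean on these libraries where they do the work, as an engineer would, in place of code of your own. Each camera call takes 0.05 s, during which the arm holds its last target. There are 200 camera calls.

## Task

The lid of the blue jar is only sitting loosely on top of its mouth. Turn it back (anticlockwise seen from above) until it can drop into its slots and let it down, then screw it forward (clockwise) until its handle lines up with the red marks, and let go. Leave the terracotta jar, which is already shut, as it is, and do not topple or push away the silver figurine.

Things in the scene. Friction and masses are not known exactly. Their poses are not given: they have to be found in the camera images.
- jar: Blue fixed jar; origin at centre of underside, z up. Rim 105 mm up, shoulder flange 138 mm across, 74 mm up. Two WHITE marks on the flange lie on its +x and -x: with the lid handle along them (12 degrees either way) the lid can go down. RED marks lie 0.95 rad clockwise of them from above: handle there = shut; a stop is 0.15 rad further. Once down, anticlockwise stops 0.25 rad past white.
- lid: Pale wood lid, 0.18 kg, disc 92 mm wide, 6 thick; origin at centre of its underside, z up. Dark bar handle along x: 66 long, 14 thick (y), 6 to 40 mm above origin. Half turn = same. A plug under it (1.5 mm play) centres it. Starts with its x-side lugs on the rim, origin 118 mm above the jar's, handle 0.72-1.0 rad clockwise of white. In its slots it goes down 13 mm onto the rim, then turns freely.
- other_jar: Terracotta-coloured jar with a black band, same shape and size with the same kind of lid, already shut, one fixed piece (top of handle 145 mm up): a bystander. Origin at the centre of its underside.
- figurine: Silver seated figurine on a dark plinth 55 by 75 mm, 131 mm tall, 0.45 kg, standing loose: a bystander. Origin at the centre of its underside, z up.

How it is judged (in metres and radians):
On the way:
1. the lid, turned back to the white marks, has dropped into its slots (z of lid in the frame of jar below 0.109 m and angle between the x axis of lid and the x axis of jar, either way round below 0.45 rad and horizontal distance between lid and jar below 0.01 m), for 0.05 s.
At the end, for the whole second after the job is handed in: The lid is down on the jar's rim (within 4 mm) and level (within 6 degrees), on the jar's axis within 10 mm, with its handle turned at least 0.75 rad clockwise of the white marks (the red marks are at 0.95, the stop at 1.1), released and at rest (z of lid in the frame of jar below 0.109 m and angle between the x axis of lid and the x axis of jar, either way round above 0.75 rad and horizontal distance between lid and jar below 0.01 m and angle between lid's own z axis and vertical below 0.1 rad and linear speed of lid below 0.02 m/s and contact force between the fingers and lid below 0.1 N); the robot touches nothing.
It fails at once if the fingers press on the terracotta jar or its lid (over 4 N) (contact force between the fingers and other_jar above 4 N).
It fails at once if the lid, not yet dropped in, is turned the wrong way: its handle more than 1.35 rad (77 degrees) from the line of the white marks (z of lid in the frame of jar above 0.112 m and angle between the x axis of lid and the x axis of jar, either way round above 1.35 rad).
It fails at once if the silver figurine is toppled (leans over 0.5 rad) or pushed more than 40 mm (angle between figurine's own z axis and vertical above 0.5 rad or distance of figurine from where it was at the start of the episode above 0.04 m).
It also fails if it takes over 35 s, if anything falls off the work surface, if the arm or the gripper's body presses on something with over 40 N, if the wrist force passes 120 N, or if a joint passes its speed limit or range.

## Working session

There is one attempt and no reset: what is moved stays moved. The work goes in short steps, each a Python script; the robot and the scene stay as the last script left them, time stands still between calls to the robot, and variables do not carry over. Pictures are saved under pics/ and viewed, about 8 in all and at most 12, crops included, and the job is handed in when it is done.

```bash
mkdir -p pics; ls; python3 - <<'E'
from plant import bot
import cv2, numpy as np
for n in("top","side"):
    im=bot.camera(n); cv2.imwrite(f"pics/{n}0.png",im[...,::-1]); c=bot.get_calibration(n); print(n,{k:np.round(v,3).tolist() if not isinstance(v,str) else v for k,v in c.items()})
print(bot.get_calibration("wrist")); s=bot.read_state(); print(s)
E
```

```text
pics
top {'fx': 428.832, 'fy': 428.832, 'cx': 326.152, 'cy': 200.551, 'view': [[0.014, -1.0, 0.018, -23.871], [0.995, 0.015, 0.096, -623.731], [-0.097, 0.017, 0.995, -815.4], [0.0, 0.0, 0.0, 1.0]]}
side {'fx': 425.689, 'fy': 425.689, 'cx': 318.443, 'cy': 200.202, 'view': [[-0.992, -0.126, 0.005, 617.743], [0.099, -0.753, 0.65, -107.037], [-0.078, 0.646, 0.76, -933.746], [0.0, 0.0, 0.0, 1.0]]}
{'fx': 326.68520711053964, 'fy': 326.68520711053964, 'cx': 316.4568831051723, 'cy': 203.9061519022969, 'T_tool_cam': array([[-6.96166380e-04,  9.53771672e-01,  3.00531384e-01,
         8.16292990e+01],
       [ 9.99999564e-01,  8.51221772e-04, -3.85001843e-04,
        -3.59636659e-01],
       [-6.23022709e-04,  3.00530985e-01, -9.53771848e-01,
        -1.89834030e+02],
       [ 0.00000000e+00,  0.00000000e+00,  0.00000000e+00,
         1.00000000e+00]])}
{'t': 0.1, 'joint_pos': array([-8.18840467e-01,  3.59336116e-01,  1.11492621e-02, -3.08215383e-04,
       -1.22408606e+00, -2.88095263e-01]), 'qvel': array([ 5.41843464e-05, -2.85556509e-03,  2.21066535e-03,  1.54965802e-03,
        4.32027670e-04,  1.45877582e-03]), 'tau': array([-1.54279973e-03, -5.84164238e+01,  2.93752491e+01,  7.01572761e+00,
        1.01433191e-02, -7.33658680e-05]), 'tcp_pos': array([ 301.75236152, -603.25936473,  194.50244567]), 'eef_rot': array([-2.29805430e-01,  9.73236301e-01,  7.12696572e-04, -2.41115584e-04]), 'contact_force': array([ 0.17163516,  1.20147086, -0.21010058]), 'moment': array([-0.03116299, -0.01155258,  0.0093184 ]), 'width': 87.60044881922786}
```

View pics/top0.png

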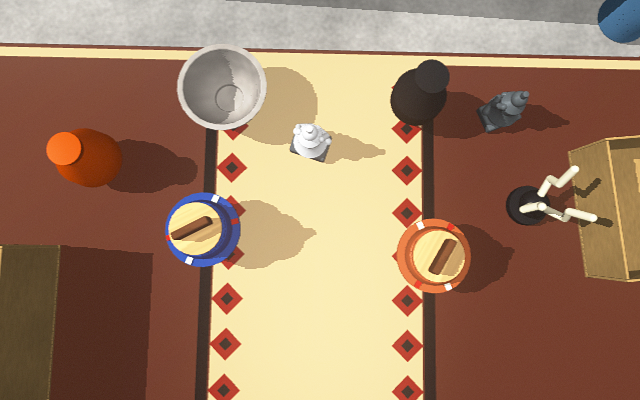

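View pics/side0.png

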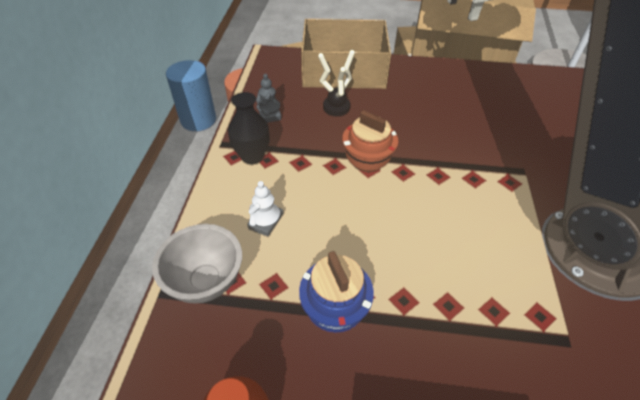

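Top view: blue jar at about (203,230), with white marks at (215,198) and (194,261) and the handle from (174,235) to (212,221). The figurine is at (311,142) and the terracotta jar at (433,256). In the side view the blue jar is at (338,288), with white marks at (307,277) and (367,304).

```bash
cat > h.py <<'E'
import numpy as np, cv2
from plant import bot
from scipy.spatial.transform import Rotation as R
def cam(name, st=None):
    c=bot.get_calibration(name); K=np.array([[c['fx'],0,c['cx']],[0,c['fy'],c['cy']],[0,0,1]])
    if name=="wrist":
        T=np.eye(4); T[:3,:3]=R.from_quat(st['eef_rot']).as_matrix(); T[:3,3]=st['tcp_pos']
        V=np.linalg.inv(T@c['T_tool_cam'])
    else: V=np.array(c['view'])
    return K,V,[c[k] for k in c if 'dist' in k]
def P(K,V): return K@np.diag([1,-1,-1])@V[:3]
def ray(K,V,px):
    d=V[:3,:3].T@(np.diag([1,-1,-1])@np.linalg.inv(K)@[px[0],px[1],1]); o=-V[:3,:3].T@V[:3,3]; return o,d
def onplane(K,V,px,z):
    o,d=ray(K,V,px); return o+d*(z-o[2])/d[2]
def tri(A,a,B,b):
    X=cv2.triangulatePoints(P(*A),P(*B),np.float64(a).reshape(2,1),np.float64(b).reshape(2,1)).ravel(); return X[:3]/X[3]
def proj(K,V,X):
    p=P(K,V)@np.append(X,1); return p[:2]/p[2]
def blobs(mask,amin=8):
    n,l,s,c=cv2.connectedComponentsWithStats(mask.astype(np.uint8)); return [(c[i].round(1).tolist(),int(s[i][4])) for i in range(1,n) if s[i][4]>=amin]
def hsv(im): return cv2.cvtColor(im,cv2.COLOR_RGB2HSV)
def white(im): h=hsv(im); return (h[...,1]<60)&(h[...,2]>170)
def red(im): h=hsv(im); return ((h[...,0]<8)|(h[...,0]>172))&(h[...,1]>150)&(h[...,2]>110)
def dark(im): h=hsv(im); return (h[...,0]<20)&(h[...,1]>90)&(h[...,2]<125)
def blue(im): h=hsv(im); return (h[...,0]>105)&(h[...,0]<130)&(h[...,1]>130)
def crop(m,x0,x1,y0,y1): r=np.zeros_like(m); r[y0:y1,x0:x1]=m[y0:y1,x0:x1]; return r
E
python3 - <<'E'
from h import *
t=cv2.imread('pics/top0.png')[...,::-1].copy(); s=cv2.imread('pics/side0.png')[...,::-1].copy()
ct=cam("top"); cs=cam("side"); print(bot.get_calibration("top").keys())
for im,box in((t,(160,248,185,272)),(s,(295,380,240,330))):
    for f in (white,red,dark): print(f.__name__,blobs(crop(f(im),*box)))
A,B=ct[:2],cs[:2]
for a,b in(((215,198),(307,277)),((194,261),(367,304)),((311,128),(261,187)),((311,158),(265,228))): print(tri(A,a,B,b).round(1))
for p in((215,198),(194,261)): print(onplane(*A,p,74).round(1))
for p in((307,277),(367,304)): print('s',onplane(*B,p,74).round(1))
for p in((174,235),(212,221)): print(onplane(*A,p,158).round(1))
print('fig',onplane(*A,(311,150),0).round(), 'terr',onplane(*A,(433,256),74).round())
E
```

```text
dict_keys(['fx', 'fy', 'cx', 'cy', 'view'])
white [([214.9, 197.9], 48), ([168.6, 226.0], 15), ([188.6, 260.0], 46)]
red [([235.8, 205.3], 130), ([234.3, 220.9], 36), ([167.0, 237.4], 21), ([232.9, 258.2], 178)]
dark [([163.7, 186.4], 36), ([209.1, 189.7], 35), ([195.4, 228.8], 168), ([230.8, 255.6], 24), ([162.2, 267.5], 24), ([199.6, 268.8], 10), ([209.1, 268.4], 17)]
white [([306.1, 274.8], 57), ([298.0, 291.5], 10), ([337.5, 301.0], 8), ([366.9, 304.1], 63)]
red [([341.4, 320.6], 21)]
dark [([338.9, 274.9], 262), ([303.5, 323.1], 252), ([367.1, 326.5], 151)]
[620.9 193.4  71.9]
[504.3 229.9  63.1]
[745.2  15.6 113.2]
[734.1  18.3 -30.1]
[621.4 192.9  74. ]
[504.7 226.8  74. ]
s [620.1 194.7  74. ]
s [505.2 235.6  74. ]
[550.7 237.5 158. ]
[574.7 176.  158. ]
fig [731.  17.   0.] terr [ 519. -214.   74.]
```

```bash
cat >> h.py <<'E'
def q(a): # tool down, tool x at yaw a (rad)
    return R.from_matrix(np.array([[np.cos(a),np.sin(a),0],[np.sin(a),-np.cos(a),0],[0,0,-1]])).as_quat()
E
python3 - <<'E'
from h import *
s=bot.read_state()
for k in(0,180):
  for d in(-85,-68,-20,-5):
    for z in (117,300):
        j=bot.solve_ik([563,214,z],q(np.radians(d+k))); print(d+k,z,None if j is None else np.round(j,2))
E
```

```text
-85 117 [ 0.69  0.3  -0.26  0.   -1.01 -0.6 ]
-85 300 [ 0.69  0.19  0.02  0.   -1.4  -0.6 ]
-68 117 [ 0.69  0.3  -0.26  0.   -1.01 -0.3 ]
-68 300 [ 0.69  0.19  0.02  0.   -1.4  -0.3 ]
-20 117 [ 0.69  0.3  -0.26  0.   -1.01  0.53]
-20 300 [ 0.69  0.19  0.02  0.   -1.4   0.53]
-5 117 [ 0.69  0.3  -0.26  0.   -1.01  0.8 ]
-5 300 [ 0.69  0.19  0.02  0.   -1.4   0.8 ]
95 117 [ 0.69  0.3  -0.26  0.   -1.01  2.54]
95 300 [ 0.69  0.19  0.02  0.   -1.4   2.54]
112 117 [ 0.69  0.3  -0.26  0.   -1.01  2.84]
112 300 [ 0.69  0.19  0.02  0.   -1.4   2.84]
160 117 [ 0.69  0.3  -0.26  0.   -1.01 -2.61]
160 300 [ 0.69  0.19  0.02  0.   -1.4  -2.61]
175 117 [ 0.69  0.3  -0.26  0.   -1.01 -2.35]
175 300 [ 0.69  0.19  0.02  0.   -1.4  -2.35]
```

```bash
python3 - <<'E'
from h import *
import pickle
s=bot.read_state(); p=s['tcp_pos']
bot.line_to([p[0],p[1],300])
bot.move_ptp([563,214,300],q(np.radians(-68)))
V=[]
for i,o in enumerate(((0,0),(-30,75))):
    if i: bot.line_to([563+o[0],214+o[1],300],200)
    bot.pause(.2); s=bot.read_state(); im=bot.camera("wrist"); cv2.imwrite(f"pics/w{i}.png",im[...,::-1]); V.append((s['tcp_pos'],s['eef_rot']))
    for f in (white,red,dark): print(f.__name__,blobs(f(im),25))
pickle.dump(V,open('V.pkl','wb')); print(V,s['t'])
a=np.hstack([cv2.imread(f'pics/w{i}.png') for i in(0,1)]); cv2.imwrite('pics/w01.png',np.vstack([cv2.imread(f'pics/w{i}.png')[:300] for i in(0,1)]))
E
```

```text
white [([111.0, 68.0], 7841), ([466.8, 82.5], 56030), ([214.8, 103.9], 104), ([370.8, 167.5], 61), ([381.7, 170.0], 48), ([433.1, 188.3], 80), ([288.9, 201.1], 83), ([339.2, 202.5], 229), ([587.5, 217.6], 30), ([529.4, 220.1], 32), ([32.7, 250.2], 33)]
red [([189.4, 79.5], 354), ([240.8, 102.3], 729), ([293.0, 114.7], 103), ([321.9, 119.7], 66), ([406.5, 170.5], 602), ([457.6, 191.4], 565), ([506.5, 211.5], 532), ([553.6, 230.9], 501)]
dark [([13.2, 107.9], 4621), ([186.0, 70.2], 100), ([240.8, 102.8], 54), ([220.9, 120.0], 169), ([49.3, 116.3], 51), ([232.3, 213.1], 38831), ([45.4, 142.2], 34), ([313.5, 151.9], 65), ([320.6, 181.1], 58), ([406.9, 170.4], 51), ([615.3, 225.6], 2827), ([462.8, 217.2], 340), ([457.7, 191.8], 51), ([507.0, 211.7], 48), ([553.7, 231.1], 50), ([305.6, 337.7], 7994)]
white [([103.8, 36.1], 2096), ([248.2, 27.2], 4860), ([518.5, 77.0], 35676), ([333.2, 130.5], 108), ([352.0, 137.4], 109), ([574.5, 201.0], 48), ([30.7, 250.6], 29)]
red [([181.4, 18.8], 424), ([237.0, 40.1], 856), ([322.4, 47.4], 78), ([411.4, 115.5], 704), ([464.8, 138.5], 652), ([515.9, 160.8], 618), ([310.0, 153.0], 59), ([565.2, 182.1], 583)]
dark [([8.9, 80.8], 3313), ([177.8, 10.2], 55), ([24.5, 134.9], 524), ([237.1, 40.3], 55), ([210.6, 57.2], 193), ([282.7, 185.7], 72953), ([321.5, 103.6], 62), ([411.3, 115.8], 55), ([464.4, 139.2], 49), ([516.2, 160.9], 50), ([565.5, 182.5], 45), ([157.0, 231.0], 144), ([169.5, 268.1], 286), ([305.7, 337.0], 7658)]
[(array([563.16718186, 213.57116251, 299.99874669]), array([ 8.28829764e-01, -5.59500868e-01,  9.53785584e-06,  2.84736053e-05])), (array([533.24290523, 288.38872413, 300.12252929]), array([ 8.28789015e-01, -5.59561224e-01,  5.55837653e-05, -5.25073486e-05]))] 4.9583
```

View pics/w01.png

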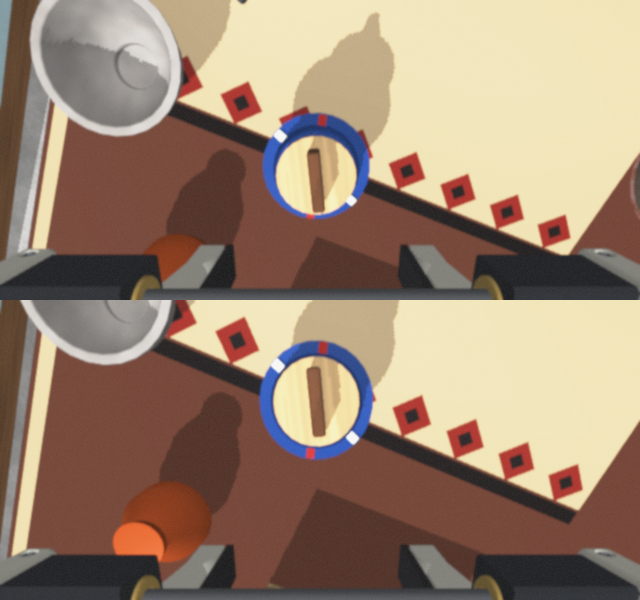

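The jar and lid are clear in both wrist views. In w1 the white marks are at (278,67) and (352,138), red at (322,47) and (310,153), and the handle runs from (314,67) to (319,137), a few degrees off the tool x axis. In w0 the handle runs from (313,149) to (319,212).

```bash
python3 - <<'E'
from h import *
import pickle
V=pickle.load(open('V.pkl','rb')); C=[cam("wrist",dict(tcp_pos=a,eef_rot=b))[:2] for a,b in V]
B=[(260,372,112,222),(258,376,38,162)]
ims=[cv2.imread(f'pics/w{i}.png')[...,::-1].copy() for i in(0,1)]
W=[];Hd=[]
for im,b in zip(ims,B):
    h=hsv(im); m=(h[...,1]<70)&(h[...,2]>170); W.append(blobs(crop(m,*b),20)); print('w',W[-1])
    print('r',blobs(crop(red(im),*b),20))
    m=crop((h[...,0]<14)&(h[...,1]>80)&(h[...,2]<150),295,340,b[2]+15,b[3]-5).astype(np.uint8)
    cs=max(cv2.findContours(m,0,2)[0],key=cv2.contourArea); r=cv2.minAreaRect(cs); print('h',cv2.contourArea(cs),r)
    bx=cv2.boxPoints(r); bx=bx[np.argsort(bx[:,1])]; e=[bx[:2].mean(0),bx[2:].mean(0)]; Hd.append(e); print(e)
wm=[]
P0=[np.array([279,135]),np.array([351,201])];P1=[np.array([278,67]),np.array([352,138])]
def near(L,p): return min((c for c,_ in L),key=lambda c:np.hypot(*(np.array(c)-p)))
for a,b in zip(P0,P1):
    a=near(W[0],a);b=near(W[1],b); X=tri(C[0],a,C[1],b); print('white',a,b,X.round(1), onplane(*C[0],a,74).round(1),onplane(*C[1],b,74).round(1))
for k in(0,1): print('handle',tri(C[0],Hd[0][k],C[1],Hd[1][k]).round(1),onplane(*C[0],Hd[0][k],158).round(1),onplane(*C[1],Hd[1][k],158).round(1))
for k in ((322,120),(322,47)),((310,216),(310,153)): print('red',tri(C[0],k[0],C[1],k[1]).round(1))
A=cam("top")[:2]; print('bottle top h~?',[onplane(*A,(65,148),z).round(0) for z in(0,150,250)])
print('bottle w1',[onplane(*C[1],(138,243),z).round(0) for z in(0,150,250)])
E
```

```text
w [([271.9, 124.9], 557), ([290.0, 182.2], 994), ([369.9, 168.2], 57), ([337.0, 202.3], 324)]
r [([289.7, 116.2], 78), ([321.9, 119.7], 66), ([309.5, 216.5], 24)]
h 595.0 ((315.66339111328125, 180.1336669921875), (60.896278381347656, 11.442928314208984), 84.2894058227539)
[array([312.6337 , 149.83664], dtype=float32), array([318.69308, 210.4307 ], dtype=float32)]
w [([272.0, 53.2], 943), ([314.9, 39.2], 23), ([298.1, 114.9], 1425), ([372.9, 113.0], 103), ([352.0, 137.4], 112)]
r [([322.4, 47.4], 78), ([310.0, 153.0], 59)]
h 734.0 ((316.0472106933594, 101.39700317382812), (67.65711212158203, 12.252348899841309), 84.38241577148438)
[array([312.73578,  67.73091], dtype=float32), array([319.35864, 135.0631 ], dtype=float32)]
white [271.9, 124.9] [272.0, 53.2] [632.8 183.5  78.3] [634.7 184.5  74. ] [632.  182.5  74. ]
white [337.0, 202.3] [352.0, 137.4] [520.3 234.9 116.6] [520.6 246.9  74. ] [506.5 236.3  74. ]
handle [579.2 184.9 142.7] [579.9 182.9 158. ] [578.4 186.1 158. ]
handle [549.1 242.  153. ] [549.9 240.5 158. ] [549.2 241.5 158. ]
red [579.8 155.7  81.7]
red [549.1 271.   95.5]
bottle top h~? [array([727., 520.,   0.]), array([695., 430., 150.]), array([674., 371., 250.])]
bottle w1 [array([752., 527.,   0.]), array([695., 431., 150.]), array([656., 366., 250.])]
```

```bash
python3 - <<'E'
from h import *
import pickle
V=pickle.load(open('V.pkl','rb')); C=[cam("wrist",dict(tcp_pos=a,eef_rot=b))[:2] for a,b in V]
A=cam("top")[:2]
for a,b in(((174,235.5),(312.7,67.7)),((212,220.5),(319.4,135.1)),((193,228),(316,101.4))):
    print('handle top/w1',tri(A,a,C[1],b).round(1), tri(A,(212,220.5) if a[0]==174 else (174,235.5) if a[0]==212 else a,C[1],b).round(1))
w=[onplane(*C[1],p,74) for p in((278,67),(352,137.4))]; d=w[0]-w[1]; print('white',w,np.degrees(np.arctan2(d[1],d[0])))
for p in((214.9,197.9),(278,67)),((188.6,260),(352,137.4)): print('white tri',tri(A,p[0],C[1],p[1]).round(1))
a=np.radians(-62.5)
bot.line_to([564.2,213.3,300],200,ori=q(a)); bot.line_to([564.2,213.3,175],150)
s=bot.read_state(); print(s['t'],s['contact_force'])
im=bot.camera("wrist"); cv2.imwrite("pics/w2.png",im[...,::-1])
E
```

```text
handle top/w1 [557.5 194.4 291.3] [578.  183.6 127.6]
handle top/w1 [ 570.8  254.9 -130.4] [549.5 242.7 142.6]
handle top/w1 [563.7 213.1 136.3] [563.7 213.1 136.3]
white [array([620.45966848, 193.95495513,  74.        ]), array([506.49431598, 236.28372191,  74.        ])] -20.37589565009835
white tri [621.6 193.9  70.4]
white tri [506.5 236.3  75.4]
6.55 [0.73205057 0.94060986 0.4090316 ]
```

View pics/w2.png

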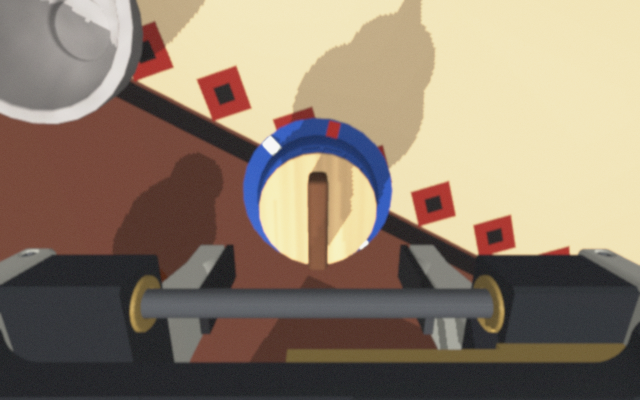

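The white flange marks measure 70 and 75 mm high (text: 74), and the jar's white line lies at -20.4°. The handle is vertical in the image at x≈318, centred between the fingers (235 and 400), so the yaw and centring are right. I'll descend, grip, then turn joint 6 alone.

```bash
python3 - <<'E'
from h import *
def st(l):
    s=bot.read_state(); print(l,round(s['t'],2),s['tcp_pos'].round(1),s['contact_force'].round(1),s['moment'].round(2),round(s['width'],1)); return s
for z in(155,142,133): bot.line_to([564.2,213.3,z],80); s=st(z)
bot.move_gripper(8,15); s=st('grip')
if 12<s['width']<16:
    j=np.array(bot.read_state()['joint_pos']); t=bot.read_state()['t']
    j=np.array(bot.solve_ik([564.2,213.3,133],q(np.radians(-62.5))))
    for a in(-55,-45,-34,-20.5):
        k=np.array(bot.solve_ik([564.2,213.3,133],q(np.radians(a)))); bot.move_joints(k); s=st(a)
im=bot.camera("top"); cv2.imwrite("pics/t1.png",cv2.resize(im[...,::-1][170:290,140:260],None,fx=4,fy=4))
im=bot.camera("wrist"); cv2.imwrite("pics/w3.png",im[...,::-1])
E
```

```text
155 7.0 [564.1 213.1 154.8] [-0.2 -0.5  0. ] [-0.02  0.1  -0.  ] 87.7
142 7.31 [563.9 213.1 141.6] [0.1 0.  0.8] [ 0.01  0.01 -0.05] 87.9
133 7.57 [563.9 213.1 132.6] [-0.8 -0.4  0.1] [-0.05  0.11 -0.  ] 88.0
grip 8.92 [564.2 213.3 133. ] [-0.4  0.2 -0.5] [-0.    0.15 -0.01] 8.2
```

View pics/w3.png

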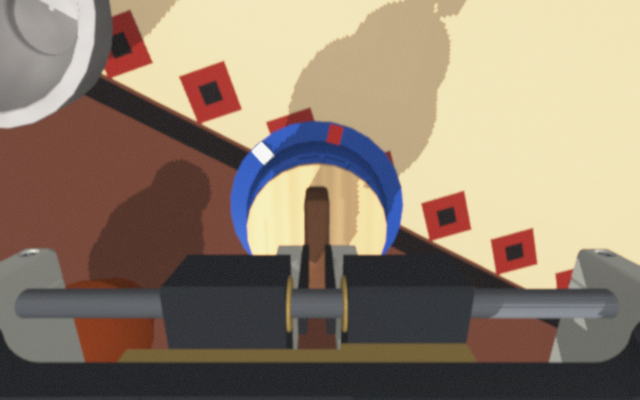

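The width of 8.2 mm means the fingers closed without holding the handle, though it shows between them at (316,230). A side crop will show how high the tips stand.

```bash
python3 - <<'E'
from h import *
im=bot.camera("side"); S=cam("side")[:2]
for n,X in(("tcp",[564.2,213.3,133]),("handletop158",[564.2,213.3,158]),("lidtop124",[564.2,213.3,124]),("e1",[579,184.7,158]),("e2",[549.3,241.7,158]),("e1-145",[579,184.7,145]),("e2-145",[549.3,241.7,145])): print(n,proj(*S,np.array(X)).round(1))
a=cv2.imread('pics/side0.png')[215:335,280:400]; b=im[...,::-1][215:335,280:400]
cv2.imwrite("pics/s1.png",cv2.resize(np.hstack([a,b]),None,fx=3.3,fy=3.3,interpolation=2)); print(bot.read_state()['t'])
E
```

```text
tcp [336.8 272.5]
handletop158 [337.3 264.8]
lidtop124 [336.6 275.2]
e1 [330.5 249.9]
e2 [344.7 280.5]
e1-145 [330.3 254. ]
e2-145 [344.3 284.5]
9.0667
```

View pics/s1.png

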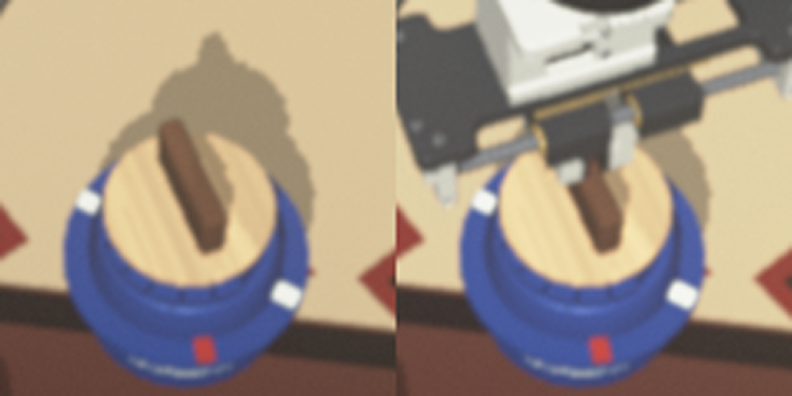

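The fingers look as if they straddle the handle, with a gap of about 14 mm in both views, which contradicts the width reading. I'll command full closure and see whether it stops.

```bash
python3 - <<'E'
from h import *
bot.move_gripper(0,15); s=bot.read_state(); print(s['t'],s['width'],s['contact_force'].round(2),s['moment'].round(2))
w=bot.camera("wrist"); a=cv2.imread('pics/w3.png')[150:320,220:420]; b=w[...,::-1][150:320,220:420]
cv2.imwrite("pics/w4.png",cv2.resize(np.hstack([a,b]),None,fx=2,fy=2,interpolation=2))
E
```

```text
9.475 0.5552315810886158 [-0.06  0.32  0.58] [-0.01  0.11 -0.01]
```

View pics/w4.png

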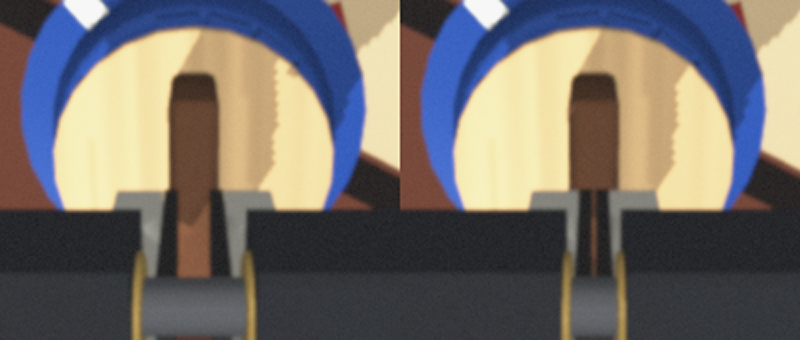

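The fingers closed fully, so the tips are above the handle. In the wrist view the tips sit at row 245, where the nominal TCP would be at about row 223–237. The side view also puts them about 18 mm too high. So the real fingertips seem to end about 20–30 mm behind the reported TCP. I'll open to 40 mm and go down in force-guarded steps.

```bash
python3 - <<'E'
from h import *
bot.move_gripper(40,15); bot.pause(.1)
f0=np.mean([bot.read_state()['contact_force'] for _ in range(3)],0); print(f0)
z=133
while z>99:
    z-=2; bot.line_to([564.2,213.3,z],40); s=bot.read_state(); f=s['contact_force']-f0
    print(z,f.round(1),s['tcp_pos'][2].round(1))
    if abs(f[2])>3: break
bot.pause(.1);s=bot.read_state(); print(s['t'],(s['contact_force']-f0).round(1))
w=bot.camera("wrist")[150:320,220:420,::-1]; b=bot.camera("side")[200:370,250:450,::-1]
cv2.imwrite("pics/w5.png",cv2.resize(np.hstack([w,b]),None,fx=2,fy=2,interpolation=2))
E
```

```text
[ 0.02123708 -0.16430513  0.6845997 ]
131 [-0.5  0.2 -0.8] 130.8
129 [1.  0.7 0. ] 128.8
127 [-0.5  0.4 -0.2] 126.8
125 [-0.   1.3 -0.1] 124.8
123 [-0.4 -0.1 -0.7] 122.8
121 [ 0.9 -0.1 -1.3] 120.8
119 [-0.3  1.  -0.7] 118.8
117 [ 0.5  0.3 -0.5] 116.9
115 [-0.2 -0.  -0.5] 114.8
113 [ 0.1  0.6 -0.4] 112.8
111 [ 0.6  0.2 -0.8] 110.8
109 [ 0.8 -0.1 -0.5] 108.8
107 [ 0.2  0.  -0.5] 106.8
105 [-0.2  0.9 -0.9] 104.8
103 [-0.7  0.1 -0.7] 102.8
101 [ 0.  -0.8  0.4] 100.8
99 [ 0.1 -0.1 -0.4] 98.8
14.825 [-1.  -0.2 -0.8]
```

View pics/w5.png

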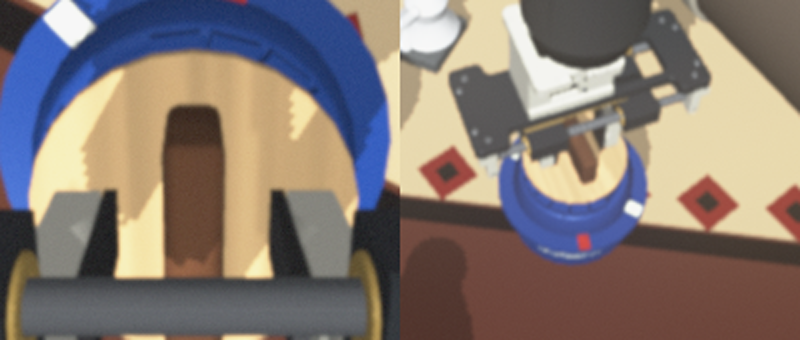

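No contact down to TCP z=99, and the fingers now straddle the handle. I'll grip here.

```bash
python3 - <<'E'
from h import *
def st(l):
    s=bot.read_state(); print(l,round(s['t'],2),s['tcp_pos'].round(1),s['contact_force'].round(1),s['moment'].round(2),round(s['width'],1)); return s
bot.move_gripper(0,20); s=st('grip')
if 11<s['width']<17:
    for a in(-45,-20.4):
        bot.move_joints(bot.solve_ik([564.2,213.3,99],q(np.radians(a)))); s=st(a)
    for z in (95,91,88):
        bot.line_to([564.2,213.3,z],30); s=st(z)
        if abs(s['contact_force'][2])>25: break
b=bot.camera("side")[200:370,250:450,::-1];w=bot.camera("wrist")[150:320,220:420,::-1]
cv2.imwrite("pics/w6.png",cv2.resize(np.hstack([w,b]),None,fx=2,fy=2,interpolation=2))
E
```

```text
grip 15.47 [564.2 213.3  99. ] [ 0.3  0.2 -0.9] [ 0.05  0.12 -0.09] 13.9
-45 15.87 [564.2 213.3  99. ] [-0.8 -0.1 -0.6] [0.02 0.08 0.04] 14.0
-20.4 16.36 [563.9 213.2  98.7] [ 0.1 -0.2 -1.8] [-0.11  0.09  0.03] 14.4
95 16.64 [563.9 213.1  94.6] [ 0.1  0.8 -1.7] [-0.09  0.14 -0.01] 13.6
91 16.93 [564.  213.2  90.7] [ 0.   0.  -2.2] [-0.07  0.15  0.01] 14.0
88 17.18 [564.1 213.2  87.8] [ 0.4  0.4 -2.6] [-0.08  0.16 -0.07] 14.0
```

View pics/w6.png

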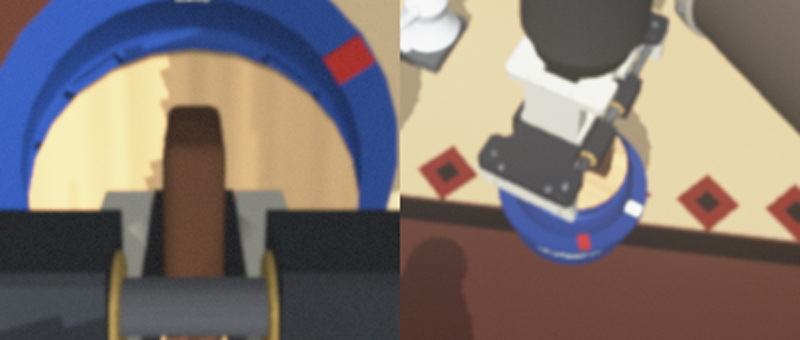

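The handle is gripped (13.9 mm), and the turn and 11 mm of descent met no upward force, only the lid's weight hanging (about -2 N). I'll seat it the last 2 mm, then screw it forward.

```bash
python3 - <<'E'
from h import *
def st(l):
    s=bot.read_state(); print(l,round(s['t'],2),s['tcp_pos'].round(1),s['contact_force'].round(1),s['moment'].round(2),round(s['width'],1)); return s
z=88
for z in (87,86,85.5):
    bot.line_to([564.2,213.3,z],20); bot.pause(.05); s=st(z)
    if s['contact_force'][2]>2: break
if s['contact_force'][2]<15:
    for a in(-35,-55,-75):
        bot.move_joints(bot.solve_ik([564.2,213.3,z],q(np.radians(a)))); s=st(a)
        if abs(s['moment'][2])>1.5: print('STUCK?'); break
w=bot.camera("wrist")[150:320,220:420,::-1]; b=bot.camera("side")[200:370,250:450,::-1]
cv2.imwrite("pics/w7.png",cv2.resize(np.hstack([w,b]),None,fx=2,fy=2,interpolation=2))
E
```

```text
87 17.57 [564.2 213.3  87. ] [ 0.3  0.5 -1.8] [-0.08  0.17 -0.03] 13.8
86 17.88 [564.3 213.4  86. ] [ 1.6  0.1 -0.3] [-0.03  0.08 -0.05] 14.1
85.5 18.18 [564.3 213.4  86. ] [-3.   0.4  5.3] [-0.16  1.01  0.02] 14.0
-35 18.52 [564.8 213.5  86. ] [-0.1 -0.8  5.1] [-0.22  0.3  -0.12] 14.2
-55 18.95 [564.7 213.5  86. ] [-0.  -0.1  5.1] [-0.22  0.29 -0.12] 13.9
-75 19.38 [564.7 213.5  86. ] [1.2 0.2 5.7] [-0.12  0.28 -0.09] 14.0
```

View pics/w7.png

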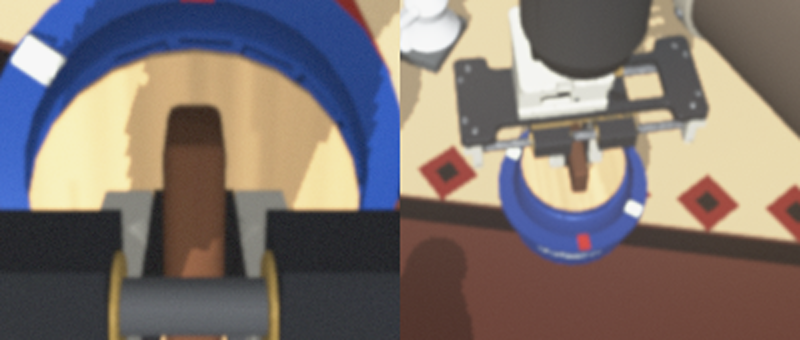

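Contact came at TCP z=86, exactly 13 mm down, and the lid turned easily to red. In the wrist crop the handle at (195,105) points to the red mark at (197,0). I'll release, retreat and check.

```bash
python3 - <<'E'
from h import *
bot.move_gripper(45,20); bot.line_to([564.7,213.5,200],120); bot.line_to([533,288,300],200); bot.pause(.2)
s=bot.read_state(); w=bot.camera("wrist"); C=cam("wrist",s)[:2]
print(s['t'],s['contact_force'].round(1),s['width'],[proj(*C,np.array([564,213.5,z])).round(1) for z in(74,145,158)])
cv2.imwrite("pics/w8.png",w[...,::-1]); cv2.imwrite("pics/w8c.png",cv2.resize(w[20:190,220:420,::-1],None,fx=3,fy=3,interpolation=2))
h=hsv(w); b=(258,376,38,175)
m=crop((h[...,0]<14)&(h[...,1]>80)&(h[...,2]<150),290,345,60,150).astype(np.uint8)
r=cv2.minAreaRect(max(cv2.findContours(m,0,2)[0],key=cv2.contourArea)); bx=cv2.boxPoints(r); bx=bx[np.argsort(bx[:,1])]
e=[onplane(*C,p,145) for p in(bx[:2].mean(0),bx[2:].mean(0))]; d=e[0]-e[1]; print(r,e,np.degrees(np.arctan2(d[1],d[0])),'len',np.hypot(*d[:2]))
E
```

```text
22.3167 [0.1 0.2 0. ] 44.92016730346076 [array([307.2, 103.5]), array([305.4, 104. ]), array([305. , 104.1])]
((304.9999694824219, 103.49998474121094), (64.99998474121094, 11.999998092651367), 90.0) [array([572.01584582, 183.71837591, 145.        ]), array([556.55727133, 244.32835934, 145.        ])] -75.69175989602115 len 62.55028070239558
```

View pics/w8c.png

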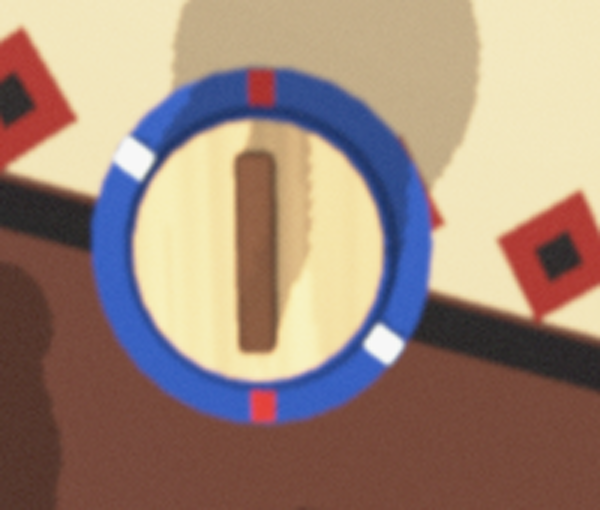

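The lid is centred on the jar. Its handle, running from (255,150) to (258,352), lines up with the red marks at (261,87) and (263,406). It measures 55.3° (0.965 rad) clockwise of white. I'm handing it in.

```bash
python3 -c "
from plant import bot
bot.close_job()"
```

```text
the job is handed in; nothing more can be done
```

The blue jar's lid is shut, released and handed in at about 22 s. I gripped the handle, turned it back about 42° to the white marks and lowered it. It dropped 13 mm before touching the rim. I then screwed it clockwise to the red marks, let go and backed away.

**Last checks:**
- **Angle:** the handle lies 0.965 rad clockwise of white (the red marks are at 0.95).
- **Position:** the lid is centred to within about 1–2 mm, and contact came exactly where the rim should be.
- **Arm:** there is no force on it, and it stands well clear of the jars.
- **Bystanders:** I never sent the arm down near the terracotta jar or the figurine, and I felt no unexpected force. I did not measure either one again at the end.

**What failed or disagreed:**
- **First grasp:** at reported tool height 133 mm it closed above the handle on nothing. The real fingertips seem to end about 25–30 mm short of the reported tool point. I went down in force-guarded steps to 99 mm, and the second grasp held at 13.9 mm.
- **Handle height:** my camera measurements were scattered (about 128–153 mm, against 158 mm in the text). The flange height agreed (70–75 mm against 74 mm).

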